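# Drive a spring pin home with a mallet

## Task

A brass spring pin stands proud of the blue collar in the fixture. Pick up the mallet by its handle and knock the pin down with the mallet head's lower face, in one stroke or several, until it is fully home, flush with the boss it stands in. Then stand the mallet back on the ribbed rubber mat, upright on that same face, with its head wholly on the mat, and let go; do not touch the pin with the gripper or push the torch, pliers or multimeter about.

Things in the scene. Friction and masses are not known exactly. Their poses are not given: they have to be found in the camera images.
- mallet: Short mallet, 0.2 to 0.4 kg, standing on one face. Head: upright cylinder, white faces 46 mm across, steel middle, 76 mm tall. Origin: centre of the lower face (strike with this one); z up. Wooden handle 24 mm wide (y), 28 mm high runs level along the mallet's -x from x = -15 to -161 mm (flared end), centre line 38 mm above the face. Centre of mass 10 to 15 mm from the head axis.
- mallet_grip (a point): Point on the handle's centre line (mallet frame x = -62, y = 0, z = 38 mm), good to grip from above, fingers closing along the mallet's y across 24 mm; axes as the mallet's. Gripping here, near the head, with a strong squeeze keeps the mallet from turning in the fingers.
- mat: Black square rubber mat with grey ribs, fixed to the worktop, 110 x 110 mm, 5 mm thick; the mallet stands near its middle at first. Origin at the centre of its underside, z up.
- fixture: Grey base plate 100 (x) by 150 mm (y), 15 mm thick, fixed to the worktop, with a 22 mm steel shaft along y held in two V-blocks (strap bolts up to 80 mm above the worktop). A blue collar 56 mm across, 46 mm wide sits mid-shaft, its crown at 86 mm. Origin: centre of the plate's underside, z up.
- boss_top (a point): Centre of the top of the round boss (24 mm across) on the collar's crown, 96 mm above the worktop: the mouth of the pin's bore. The pin is home when its top is flush with this.
- pin_top (a point): Centre of the flat top of the brass spring pin (14 mm across), straight above boss_top and moving down with the pin.
- roll_pin (a joint): How far the pin has gone down, m, straight downwards: 0 = its top stands 30 mm above the boss, 0.030 = fully home and flush (end stop). At first 0 to 0.010. It takes about 5 N to move at the top and 7 N at the bottom, a little more when moved fast; it stays where it is left.
- torch: Blue torch standing upright, 42 mm across, 111 mm tall, loose; origin at the centre of its underside. Leave it alone.
- pliers: Pliers with red handles lying flat, 149 mm long, 49 mm wide, 13 mm high, loose; origin at the centre of the underside. Leave alone.
- multimeter: Green and black multimeter lying flat, 138 x 68 x 42 mm, loose; origin at the centre of the underside. Leave alone.
Not all that is in view belongs to the job. Of the things shaped like the mat, the black one is meant.

How it is judged (in metres and radians):
On the way, in this order (a step that is already met when the one before it is completed fails the run):
1. the mallet is picked up: its lower face at least 30 mm above the worktop (height (world z) of mallet above 0.03 m), for 0.1 s.
2. the pin is driven home (within 2.5 mm of flush) with the mallet's lower face on it (face centre within 35 mm of the pin's top) (value of joint roll_pin above 0.0275 m and distance between mallet and pin_top below 0.035 m), for 0.04 s.
At the end, for the whole second after the job is handed in: The pin is within 2.5 mm of flush with the boss; the mallet stands at rest and released, upright (within 0.12 rad) on its lower face on the rubber mat, its head wholly on the mat (head axis within 34 mm of the mat's centre along each side) (value of joint roll_pin above 0.0275 m and x of mallet in the frame of mat between -0.034 and 0.034 m and y of mallet in the frame of mat between -0.034 and 0.034 m and z of mallet in the frame of mat below 0.01 m and angle between mallet's own z axis and vertical below 0.12 rad and linear speed of mallet below 0.02 m/s); the robot touches nothing.
It fails at once if the gripper or arm touches the pin (contact force between any of the fingers, the arm and roll_pin above 0.5 N).
It fails at once if the torch is moved more than 30 mm or tipped over (distance of torch from where it was at the start of the episode above 0.03 m or angle between torch's own z axis and vertical above 0.5 rad).
It fails at once if the pliers are moved more than 30 mm (distance of pliers from where it was at the start of the episode above 0.03 m).
It fails at once if the multimeter is moved more than 30 mm (distance of multimeter from where it was at the start of the episode above 0.03 m).
It also fails if it takes over 42 s, if anything falls off the work surface, if the arm or the gripper's body presses on something with over 40 N, if the wrist force passes 120 N, or if a joint passes its speed limit or range.

## Robot

A 6-joint arm with a two-finger parallel gripper is mounted at the origin on a cart in front of the work surface, level with it; the furniture and walls round the work are solid. World frame = base frame: x ahead of the robot, y to its left, z up, the work surface at z = 0. Lengths are in mm, angles in rad, forces in N, time in s.
With the tool pointing down it reaches from about 400 to 825 mm from the base axis. Payload 7 kg.
Tool frame: the origin (TCP) lies midway between the tips of the shut fingers; the grasp point (between the pads) lies 19 mm behind it; z points along the fingers, y is the direction in which the jaws open and shut (so a half turn about z gives the same grasp; the last joint's range is limited). The gripper opens to 88 mm and grips with 3 to 60 N. Pads are 19 mm wide; open, the fingers measure 130 mm over their backs; the gripper's body (78 mm by 193 mm) begins 47 mm behind the grasp point.
Start: joints at [1.524, 0.359, 0.012, 0, -1.224, -0.288], TCP at [221.8, 637.495, 192.261] pointing down, gripper open.
Joint ranges: [-3.07, 3.07], [-1.43, 2.12], [-1.02, 1.25], [-3.03, 1.67], [-3.05, -0], [-3.03, 3.03]. Speed limits (rad/s): [2.39, 2.39, 3.01, 3.14, 3.14, 3.14].

## Interface

Orientations are given as a 3x3 rotation matrix whose columns are the frame's x, y, z axes.
In Python, from station import observe, camera, job_done, outline_of gives the robot as it stands.
- The arm moves only by the shell command python3 -m handwheel 'ROWS' [FORCE]. ROWS is a JSON object of lists of equal length, an entry for each row: "delta_pos": the shift along the tool's x, y, z in mm, a list of three; "yaw": the turn about the tool's z in degrees; "grip": the opening in per cent of the stroke, from 0 (shut) to 100 (fully open). In form: {"delta_pos": [[dx, dy, dz], ...], "yaw": [yaw, ...], "grip": [grip, ...]}. A call has 1 to 10 rows; each row shifts and turns the commanded pose from where the row before left it, along the tool's axes as they then stand; what a row does not reach is not made up. A row lasts 1/10 s, in which the tool goes at most 50 mm and 8.59 degrees, less where a joint would pass 70% of its speed; a pose out of reach is approached as far as the arm can. A call with a gripper value outside its range is refused whole. The fingers move at their own pace and stop on an object; FORCE is the grip in N (left out, the last holds). Time passes only in rows, so rows that do not move let the fingers close. It gives the time, the measured TCP pose, the force and the opening at its end, in the units of the state.
- observe(): the state, without advancing time (a new reading comes with each control period).
- camera(name): name is "scene" or "side" or "wrist"; returns a dict with "image" (400x640x3 uint8, red, green, blue), "mtx" (3x3 intrinsics, pixels), "dist_coeffs" ([k1, k2, p1, p2, k3] as OpenCV has them; the pictures are not rectified), "T" (4x4, takes a point from camera to world coordinates); the wrist camera has in their place "mount" (4x4, takes a point from camera to tool coordinates, whose origin is the TCP and whose axes are the flange's). Camera axes: x right, y down, z forward; pixel columns grow to the right and rows downward; lengths in mm; the calibration is good to about 2 mm. A picture is of the moment at which its call begins: read the wrist's pose just before it. There is no depth.
- job_done(): hands the job in, once; it reports no verdict.
Trained networks look in a picture, given as the dict that the camera call returned (one of the last four; its "shot" number tells which), for a name from the list of things; names that differ only in an ending like _2 or _b are one class to them, and where a whole thing is asked for, a point or a joint stands for the part that bears it (a point fixed in the world has none). Each returns a list of dicts, best first, with "score" (0 to 1); they miss things now and then, are a little off and sometimes report something else, mostly with a low value. They report only what shows in the picture. A call takes as long as a camera call. They do not tell look-alikes from the thing itself.
- outline_of(query, picture): "pixels" (400x640 bool, what is visible of it) and "extent" ([left, top, right, bottom] in pixels, round what is visible of it).
The state is a dict: "clock": time; "q": joint angles; "joint_vel": joint speeds; "joint_torque": joint torques, N m; "eef_pos": TCP position; "tcp_rot": TCP orientation; "ft_force": force on the tool from outside, world axes, zero at the start; "torque": the same for the moment, N m; "finger_gap": finger opening in mm.
Only numpy, scipy, OpenCV 4.12 (cv2) and the standard library are available. Lean on these libraries where they do the work, as an engineer would, in place of code of your own. Each camera call takes 0.05 s, during which the arm holds its last target.

## Working session

There is one attempt and no reset: what is moved stays moved. The work goes in short steps, Python scripts to look and compute and a shell command to move; the robot and the scene stay as the last step left them, time stands still between calls to the robot, and variables do not carry over. Pictures are saved under pics/ and viewed, and the job is handed in when it is done.

```bash
mkdir -p pics; ls; cat > h.py <<'E'
import numpy as np, cv2
from station import observe, camera, outline_of
def save(c,n): cv2.imwrite('pics/'+n+'.png', c["image"][:,:,::-1])
def Tof(c,s=None):
    if "T" in c: return np.array(c["T"])
    E=np.eye(4);E[:3,:3]=np.array(s["tcp_rot"]);E[:3,3]=s["eef_pos"]
    return E@np.array(c["mount"])
def ray(c,T,uv):
    p=cv2.undistortPoints(np.array([[uv]],float),np.array(c["mtx"]),np.array(c["dist_coeffs"])).ravel()
    d=T[:3,:3]@np.array([p[0],p[1],1]);return T[:3,3],d/np.linalg.norm(d)
def onz(c,T,uv,z):
    o,d=ray(c,T,uv);return (o+d*(z-o[2])/d[2]).round(1)
def proj(c,T,P):
    M=np.linalg.inv(T);r,_=cv2.Rodrigues(M[:3,:3])
    return cv2.projectPoints(np.array(P,float).reshape(-1,1,3),r,M[:3,3],np.array(c["mtx"]),np.array(c["dist_coeffs"]))[0].reshape(-1,2)
E
python3 - <<'E'
from h import *
s=observe();print(s)
for n in ["scene","side","wrist"]:
    c=camera(n);save(c,n+"0");print(n,c["shot"],Tof(c,s).round(2).tolist())
    for q in ["mallet","mat","fixture","roll_pin","torch","pliers","multimeter"]:
        for r in outline_of(q,c)[:3]: print(q,round(r["score"],2),r["extent"])
E
```

```text
pics
{'clock': 0.0, 'q': array([ 1.52408554e+00,  3.59380452e-01,  1.10612276e-02, -3.38110158e-04,
       -1.22405936e+00, -2.88095927e-01]), 'joint_vel': array([ 2.16206386e-04,  3.81817932e-06, -8.25058294e-04,  2.60871622e-04,
        1.62156227e-03,  2.12696043e-03]), 'joint_torque': array([ 8.00305043e-04, -5.82725143e+01,  2.93046194e+01,  6.99711487e+00,
        7.08613690e-03, -1.62446686e-04]), 'eef_pos': array([221.65503123, 637.00941814, 191.33006949]), 'tcp_rot': array([[ 9.44436023e-01, -3.28695063e-01, -3.91522124e-04],
       [-3.28695264e-01, -9.44434737e-01, -1.56566830e-03],
       [ 1.44860347e-04,  1.60736502e-03, -9.99998698e-01]]), 'ft_force': array([ 0.96783803,  0.80137622, -0.75391826]), 'torque': array([-0.00064577, -0.02097212,  0.03739052]), 'finger_gap': 87.69084475471111}
scene 1 [[0.54, -0.38, 0.75, -389.76], [-0.84, -0.23, 0.49, -600.39], [-0.02, -0.9, -0.45, 672.19], [0.0, 0.0, 0.0, 1.0]]
mallet 0.79 [350.0, 223.4, 376.9, 277.7]
mat 0.8 [342.6, 236.9, 384.2, 262.4]
fixture 0.81 [249.0, 184.9, 301.9, 225.6]
roll_pin 0.16 [204.4, 195.3, 235.3, 210.8]
torch 0.5 [342.1, 178.8, 351.7, 211.6]
pliers 0.5 [204.5, 193.0, 234.1, 207.8]
multimeter 0.56 [424.3, 242.0, 457.5, 281.4]
multimeter 0.54 [344.7, 234.5, 381.1, 264.8]
side 2 [[-0.92, -0.16, 0.35, 162.8], [-0.38, 0.32, -0.87, 931.04], [0.03, -0.93, -0.36, 486.26], [0.0, 0.0, 0.0, 1.0]]
mat 0.67 [301.8, 194.7, 329.3, 207.0]
mat 0.52 [279.7, 216.6, 329.2, 263.6]
fixture 0.79 [284.4, 223.3, 327.3, 262.5]
roll_pin 0.54 [305.2, 219.6, 310.1, 231.4]
torch 0.72 [275.9, 187.6, 287.7, 223.7]
pliers 0.56 [246.3, 303.4, 289.4, 351.3]
multimeter 0.2 [278.9, 223.6, 326.9, 265.0]
wrist 3 [[-0.33, -0.91, -0.25, 286.56], [-0.94, 0.32, 0.08, 615.46], [0.0, 0.26, -0.97, 384.91], [0.0, 0.0, 0.0, 1.0]]
```

View pics/scene0.png

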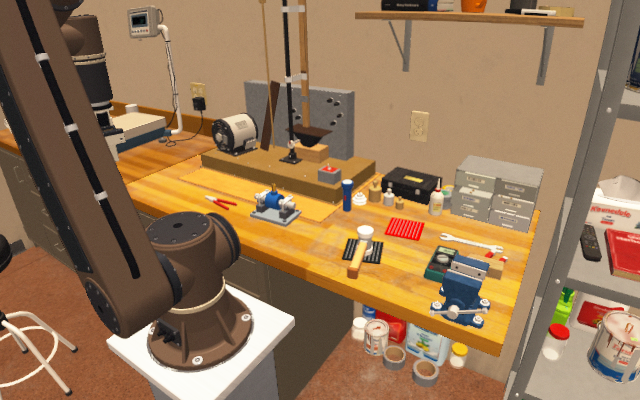

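View pics/side0.png

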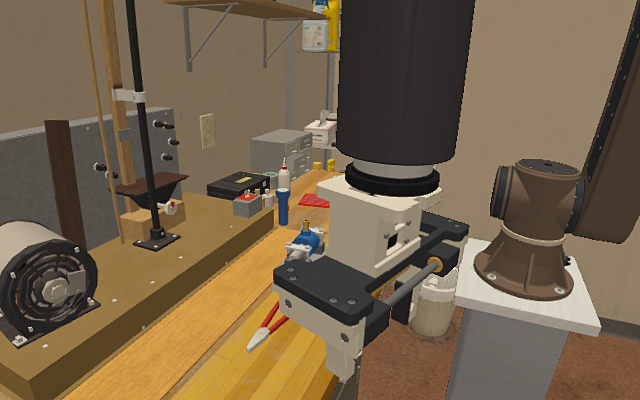

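```bash
python3 - <<'E'
import cv2
a=cv2.imread('pics/scene0.png')[165:295,190:470]
cv2.imwrite('pics/crop_a.png',cv2.resize(a,None,fx=2.8,fy=2.8,interpolation=3))
a=cv2.imread('pics/side0.png')[160:300,230:430]
cv2.imwrite('pics/crop_b.png',cv2.resize(a,None,fx=4,fy=4,interpolation=3))
E
```

```text
(no output)
```

View pics/crop_a.png

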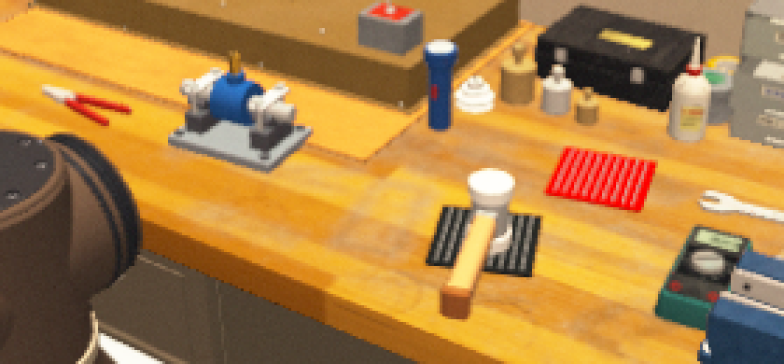

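View pics/crop_b.png

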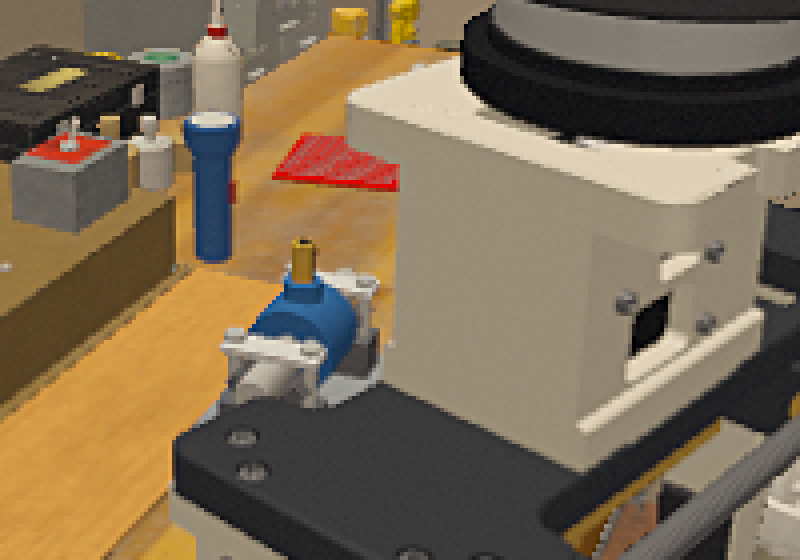

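View pics/wrist0.png

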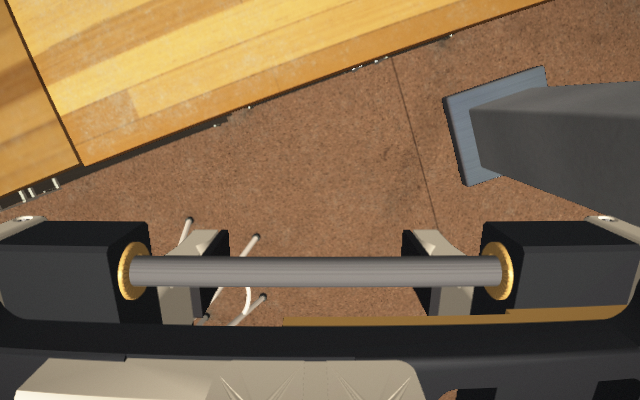

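Scene view: the black mat with the mallet on it is at about (365,250). The red look-alike mat is at (405,229) and is not wanted. The fixture with its brass pin is at (275,205), torch (347,195), pliers (220,202), multimeter (440,262). The only mallet-like thing is the one at (363,250), and the brass weights at (375–400,195) are not pins. In the side view the pin is at (306,222).

```bash
python3 - <<'E'
from h import *
s=observe();c=camera("scene");T=Tof(c)
def cr(u,v): return (190+u/2.8,165+v/2.8)
for n,(u,v),z in [("headtop",(491,184),81),("handle far end top",(456,295),57),("handle near head top",(484,225),57),("mat L",(428,265),5),("mat T",(441,206),5),("mat R",(543,217),5),("mat B",(530,277),5),("pintop",(236,54),121),("boss",(236,78),98),
 ("plate l",(168,140),15),("plate t",(205,110),15),("plate r",(312,130),15),("plate b",(273,168),15),("torch top",(441,47),111),("torch bot",(438,127),0),("mm1",(690,227),42),("mm2",(749,232),42),("pl1",(45,92),8),("pl2",(130,108),8),("pl3",(105,122),8)]:
    print(n,onz(c,T,cr(u,v),z))
c=camera("side");T=Tof(c)
def cr(u,v): return (230+u/4,160+v/4)
for n,(u,v),z in [("pintop",(303,240),121),("boss",(303,281),97),("torch top",(212,117),111)]: print(n,onz(c,T,cr(u,v),z))
E
```

```text
headtop [ 463.3 -180.8   81. ]
handle far end top [ 313.8 -224.    57. ]
handle near head top [ 426.3 -193.2   57. ]
mat L [ 401.5 -143.9    5. ]
mat T [ 503.5 -100.8    5. ]
mat R [ 542.2 -206.3    5. ]
mat B [ 437.3 -241.2    5. ]
pintop [506.3 182.2 121. ]
boss [491.6 172.2  98. ]
plate l [443.  247.1  15. ]
plate t [526.4 259.4  15. ]
plate r [555.2 111.4  15. ]
plate b [458.   97.2  15. ]
torch top [667.3  -5.8 111. ]
torch bot [665.9  -3.9   0. ]
mm1 [ 550.9 -363.6   42. ]
mm2 [ 572.8 -417.8   42. ]
pl1 [461.9 489.3   8. ]
pl2 [488.9 356.7   8. ]
pl3 [444.  357.2   8. ]
pintop [501.  188.3 121. ]
boss [498.7 192.8  97. ]
torch top [661.9  -2.  111. ]
```

```bash
cat > d.py <<'E'
import sys,numpy as np
from h import observe
def main():
    s=observe();R=np.array(s["tcp_rot"]);p=np.array(s["eef_pos"])
    t=np.array([float(a) for a in sys.argv[1:4]])
    print("pos",p.round(1),"yaw",np.degrees(np.arctan2(R[1,0],R[0,0])).round(2),"clock",s["clock"],"F",s["ft_force"].round(1),"gap",round(s["finger_gap"],1),"q",s["q"].round(2))
    print("delta tool",(R.T@(t-p)).round(1))
main()
E
python3 -m handwheel '{"delta_pos":[[35,24,-9],[35,24,-9],[35,24,-9],[35,24,-9],[35,24,-9],[35,24,-9],[35,24,-9]],"yaw":[0,0,0,0,0,0,0],"grip":[100,100,100,100,100,100,100]}'
python3 d.py 435 205 300
```

```text
clock: 2.0
eef_pos: [398.7, 396.8, 255.9]
tcp_rot: [[0.945, -0.328, 0.0], [-0.328, -0.945, 0.0], [0.0, -0.001, -1.0]]
ft_force: [0.7, 0.4, -0.4]
finger_gap: 87.5
pos [398.7 396.8 255.9] yaw -19.17 clock 2.0 F [ 0.7  0.4 -0.4] gap 87.5 q [ 1.13  0.14 -0.14  0.   -1.29  0.11]
delta tool [ 97.3 169.2 -44.2]
```

```bash

python3 -m handwheel '{"delta_pos":[[19,34,-9],[19,34,-9],[19,34,-9],[19,34,-9],[19,34,-9],[0,0,0]],"yaw":[0,0,0,0,0,0],"grip":[100,100,100,100,100,100]}'
python3 - <<'E'
from h import *
s=observe();c=camera("wrist");save(c,"w1");T=Tof(c,s);np.save('w1T.npy',T);print(s["eef_pos"],c["mtx"],c["dist_coeffs"])
for q in ["roll_pin","fixture"]:
    for r in outline_of(q,c)[:2]: print(q,r["score"],r["extent"])
E
```

```text
clock: 2.6
eef_pos: [432.6, 203.5, 302.4]
tcp_rot: [[0.944, -0.331, 0.003], [-0.331, -0.944, 0.002], [0.002, -0.003, -1.0]]
ft_force: [-0.5, 0.4, 0.6]
finger_gap: 87.9
[432.56907178 203.4904781  302.39710988] [[335.90348068   0.         315.05325892]
 [  0.         335.90348068 195.28440552]
 [  0.           0.           1.        ]] [-0.06113585  0.          0.          0.          0.        ]
roll_pin 0.45 [305.3, 99.1, 317.7, 109.4]
fixture 0.95 [250.5, 44.3, 374.8, 155.4]
```

View pics/w1.png

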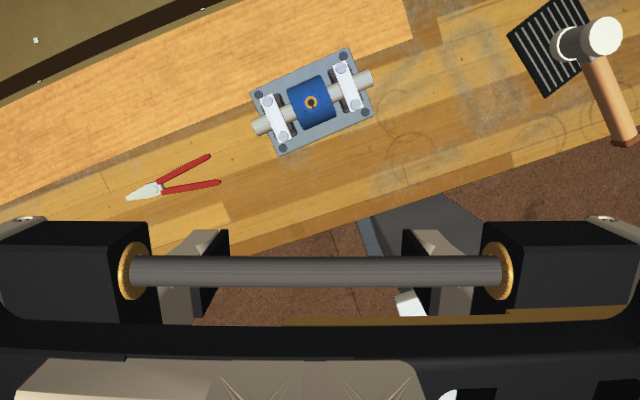

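Wrist view: the pin and boss are at (311,102) on the blue collar. The plate corners are at (250,92), (347,47), (374,113), (280,155), with the mallet on the black mat at top right, pliers at left.

```bash
python3 - <<'E'
from h import *
import cv2
im=cv2.imread('pics/w1.png')
cv2.imwrite('pics/w1a.png',cv2.resize(im[60:145,260:365],None,fx=6,fy=6,interpolation=3))
cv2.imwrite('pics/w1b.png',cv2.resize(im[0:155,500:640],None,fx=3.8,fy=3.8,interpolation=3))
E
```

```text
(no output)
```

View pics/w1a.png

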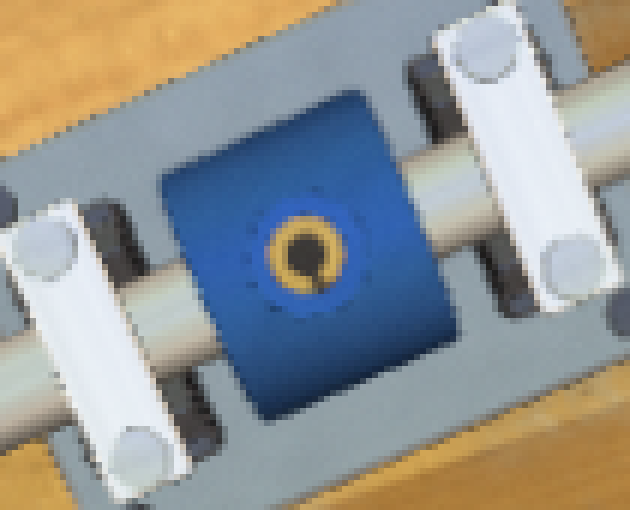

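View pics/w1b.png

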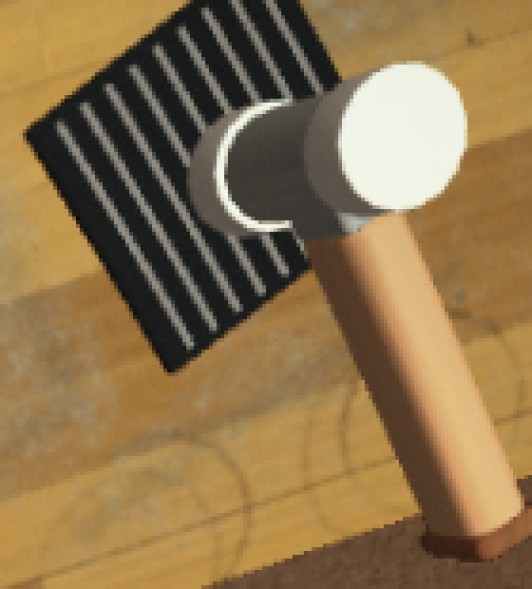

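```bash
python3 - <<'E'
from h import *
s=observe();c=camera("wrist");T=np.load('w1T.npy')
a=lambda u,v:(260+u/6-.4,60+v/6-.4)
b=lambda u,v:(500+u/3.8-.4,v/3.8-.4)
for z in (116,121,126):print("pin",onz(c,T,a(306,255),z))
print("boss",onz(c,T,a(306,252),96))
for n,p in zip("abcd",[(250,92),(347,47),(374,113),(280,155)]):print("plate",onz(c,T,p,15))
for n,u,v,z in [("top",402,136,81),("hroot",356,232,57),("hend",478,537,57),("botface",252,172,5),("matL",27,130,5),("matB",172,372,5)]:print(n,onz(c,T,b(u,v),z))
E
python3 d.py 370 -205 300
```

```text
pin [502.9 185.2 116. ]
pin [502.9 185.2 121. ]
pin [502.8 185.1 126. ]
boss [503.8 185.2  96. ]
plate [545.4 260.6  15. ]
plate [556.4 116.1  15. ]
plate [461.4 107.6  15. ]
plate [449.7 252.5  15. ]
top [ 465.1 -177.7   81. ]
hroot [ 437.4 -176.5   57. ]
hend [ 318.6 -206.9   57. ]
botface [ 464.  -182.1    5. ]
matL [ 504.2 -101.4    5. ]
matB [ 401.9 -137.5    5. ]
pos [431.8 206.9 300. ] yaw -19.18 clock 2.8 F [-0.9 -0.3 -0.2] gap 87.9 q [ 0.86 -0.03 -0.22 -0.   -1.38  0.38]
delta tool [ 77.  409.4   0. ]
```

```bash

python3 -m handwheel '{"delta_pos":[[21,37,0],[21,37,0],[21,37,0],[21,37,0],[21,37,0],[-4,45,0],[-4,45,0],[-4,45,0],[-4,45,0],[-4,45,0]],"yaw":[0,0,0,0,0,0,0,0,0,0],"grip":[100,100,100,100,100,100,100,100,100,100]}'
python3 -m handwheel '{"delta_pos":[[0,0,0],[0,0,0],[0,0,0],[0,0,0],[0,0,0]],"yaw":[-8.5,-8.5,-8.5,-8.5,0],"grip":[100,100,100,100,100]}'
python3 - <<'E'
from h import *
s=observe();c=camera("wrist");save(c,"w2");T=Tof(c,s);np.save('w2T.npy',T);print(s["eef_pos"],s["q"])
for q in ["mallet","mat"]:
    for r in outline_of(q,c)[:2]: print(q,r["score"],r["extent"])
E
```

```text
clock: 3.8
eef_pos: [377.1, -209.2, 300.0]
tcp_rot: [[0.945, -0.327, -0.0], [-0.327, -0.945, 0.0], [-0.0, 0.0, -1.0]]
ft_force: [0.8, -0.2, 0.4]
finger_gap: 87.6
clock: 4.3
eef_pos: [377.9, -208.0, 299.7]
tcp_rot: [[0.966, 0.259, -0.001], [0.259, -0.966, 0.0], [-0.001, -0.0, -1.0]]
ft_force: [0.5, -0.1, 0.4]
finger_gap: 87.6
[ 377.942075   -207.97293902  299.74589964] [-4.24394929e-02 -1.14935304e-01 -2.97836974e-01 -1.21264696e-04
 -1.38897295e+00  1.87541838e+00]
mallet 0.92 [290.5, 63.1, 330.0, 211.1]
mallet 0.6 [0.1, 1.7, 115.8, 39.4]
mat 0.98 [262.4, 40.0, 349.6, 129.1]
mat 0.69 [357.6, 0.0, 423.4, 7.3]
```

View pics/w2.png

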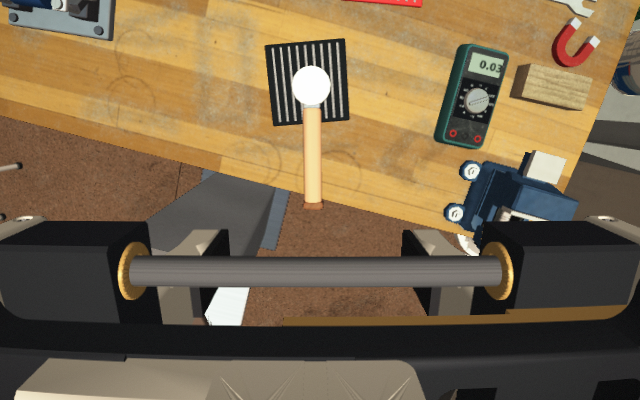

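Top view: the mallet head is at (312,87) on the black mat, with mat corners at about (265,46), (345,39), (350,120), (275,126). The handle runs down to (313,208). The red mat is at the top edge and the multimeter at (475,95). I'll refine with a crop.

```bash
python3 - <<'E'
import cv2
im=cv2.imread('pics/w2.png')
cv2.imwrite('pics/w2a.png',cv2.resize(im[30:220,250:365],None,fx=3,fy=3,interpolation=3))
E
```

```text
(no output)
```

View pics/w2a.png

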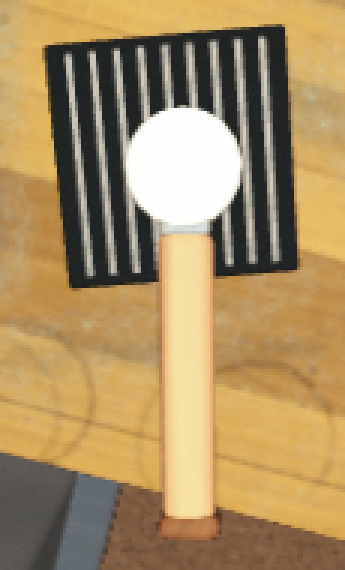

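```bash
python3 - <<'E'
from h import *
c=camera("wrist");T=np.load('w2T.npy')
a=lambda u,v:(250+u/3-.3,30+v/3-.3)
P={}
for n,u,v,z in [("top",184,166,81),("hroot",186,238,57),("hend",189,516,57),("m1",46,45,5),("m2",284,26,5),("m3",299,268,5),("m4",72,287,5)]:
    P[n]=onz(c,T,a(u,v),z);print(n,P[n])
m=np.mean([P["m%d"%i] for i in (1,2,3,4)],0);print("mat",m)
d=P["top"]-P["hend"];y=np.arctan2(d[1],d[0]);d2=P["hroot"]-P["hend"];print("yaw",np.degrees(y),np.degrees(np.arctan2(d2[1],d2[0])))
for q in ("m4","m1"),("m3","m2"):
    e=P[q[1]]-P[q[0]];print("mat yaw",np.degrees(np.arctan2(e[1],e[0])))
g=P["top"][:2]-62*np.array([np.cos(y),np.sin(y)]);print("grip",g)
print("top in tool yaw check")
E
python3 d.py 404 -195 100
```

```text
top [ 465.5 -178.1   81. ]
hroot [ 438.8 -185.8   57. ]
hend [ 321.4 -218.2   57. ]
m1 [ 504.7 -102.     5. ]
m2 [ 540.2 -204.1    5. ]
m3 [ 438.6 -240.7    5. ]
m4 [ 402.1 -138.7    5. ]
mat [ 471.4   -171.375    5.   ]
yaw 15.550766870494783 15.428416657925887
mat yaw 19.68212001452224
mat yaw 19.810857070774595
grip [ 405.7696161  -194.72170988]
top in tool yaw check
pos [ 377.7 -208.2  300. ] yaw 14.67 clock 4.5 F [ 0.   0.9 -0.2] gap 87.2 q [-0.04 -0.12 -0.3  -0.   -1.39  1.87]
delta tool [ 28.9  -6.1 200. ]
```

```bash

python3 -m handwheel '{"delta_pos":[[6,-1.2,44],[6,-1.2,44],[6,-1.2,44],[6,-1.2,44],[6.6,-1.1,44],[0,0,0]],"yaw":[0,0,0,0,0,-0.8],"grip":[100,100,100,100,100,100]}' 50
python3 -m handwheel '{"delta_pos":[[0,0,0]],"yaw":[0],"grip":[100]}'
python3 d.py 405.8 -194.7 24
python3 - <<'E'
from h import *
s=observe();c=camera("side");save(c,"s2")
c=camera("wrist");save(c,"w3")
E
```

```text
clock: 5.1
eef_pos: [401.8, -194.3, 75.6]
tcp_rot: [[0.964, 0.267, -0.01], [0.267, -0.964, 0.001], [-0.009, -0.004, -1.0]]
ft_force: [-1.4, 0.3, -0.7]
finger_gap: 87.9
clock: 5.2
eef_pos: [405.5, -195.2, 80.8]
tcp_rot: [[0.963, 0.27, -0.002], [0.27, -0.963, -0.001], [-0.002, 0.0, -1.0]]
ft_force: [0.6, 0.2, 0.7]
finger_gap: 87.5
pos [ 405.5 -195.2   80.8] yaw 15.64 clock 5.2 F [0.6 0.2 0.7] gap 87.5 q [-0.01  0.1  -0.62  0.   -0.86  1.85]
delta tool [ 0.5 -0.4 56.8]
```

View pics/s2.png

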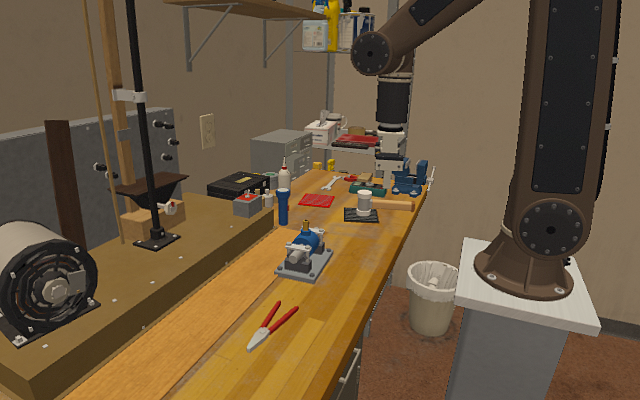

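View pics/w3.png

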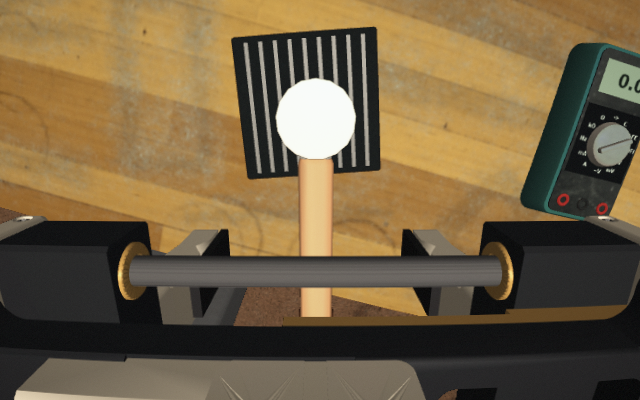

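The side view shows the gripper above the mallet at the far end of the bench, with the pin clear at (306,226). In the wrist view the handle is centred between the fingers at (316,240). I'll descend and close.

```bash

python3 -m handwheel '{"delta_pos":[[0.5,-0.4,25],[0,0,20],[0,0,11.5],[0,0,0],[0,0,0],[0,0,0],[0,0,0],[0,0,0],[0,0,0]],"yaw":[0,0,0,0,0,0,0,0,0],"grip":[100,100,100,100,0,0,0,0,0]}' 60
python3 -m handwheel '{"delta_pos":[[0,0,0],[0,0,0],[0,0,0]],"yaw":[0,0,0],"grip":[0,0,0]}'
python3 d.py 405.5 -195 240
```

```text
clock: 6.2
eef_pos: [406.1, -194.6, 24.1]
tcp_rot: [[0.963, 0.269, 0.001], [0.269, -0.963, -0.0], [0.001, 0.0, -1.0]]
ft_force: [-1.4, -0.1, 1.1]
finger_gap: 53.3
clock: 6.5
eef_pos: [405.8, -194.6, 23.7]
tcp_rot: [[0.963, 0.269, -0.0], [0.269, -0.963, -0.0], [-0.0, -0.0, -1.0]]
ft_force: [0.2, -0.8, 0.4]
finger_gap: 29.0
pos [ 405.8 -194.6   23.7] yaw 15.62 clock 6.5 F [ 0.2 -0.8  0.4] gap 29.0 q [-0.01  0.18 -0.69  0.   -0.7   1.85]
delta tool [  -0.5    0.3 -216.3]
```

```bash

python3 -m handwheel '{"delta_pos":[[0,0,0],[0,0,0],[0,0,0],[0,0,0],[0,0,-5],[0,0,-10],[0,0,-20],[0,0,-35],[0,0,-45],[0,0,-45]],"yaw":[0,0,0,0,0,0,0,0,0,0],"grip":[0,0,0,0,0,0,0,0,0,0]}'
python3 -m handwheel '{"delta_pos":[[0,0,-30],[0,0,-10],[0,0,0],[0,0,0]],"yaw":[0,0,0,0],"grip":[0,0,0,0]}'
python3 d.py 441.4 168 230
python3 - <<'E'
from h import *
s=observe();c=camera("wrist");save(c,"w4");np.save('w4T.npy',Tof(c,s))
c=camera("scene");save(c,"c4")
E
```

```text
clock: 7.5
eef_pos: [405.3, -194.6, 186.3]
tcp_rot: [[0.963, 0.269, 0.0], [0.269, -0.963, -0.0], [0.0, 0.0, -1.0]]
ft_force: [2.1, 0.3, -1.5]
finger_gap: 0.3
clock: 7.9
eef_pos: [405.2, -194.3, 223.1]
tcp_rot: [[0.963, 0.269, -0.001], [0.269, -0.963, 0.001], [-0.001, -0.001, -1.0]]
ft_force: [-0.9, 0.6, -0.8]
finger_gap: 0.4
pos [ 405.2 -194.3  223.1] yaw 15.61 clock 7.9 F [-0.9  0.6 -0.8] gap 0.4 q [-0.01 -0.04 -0.41 -0.   -1.21  1.85]
delta tool [ 132.3 -339.2   -6.8]
```

View pics/w4.png

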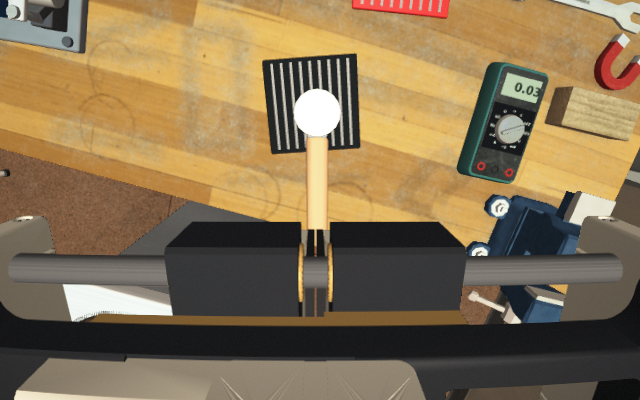

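View pics/c4.png

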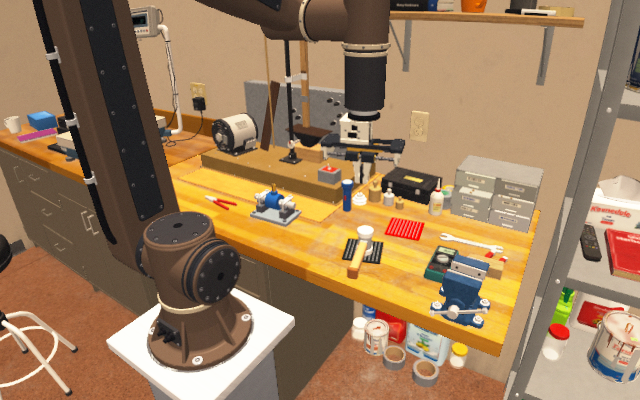

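The grasp failed: the fingers are shut empty (gap 0.4 mm). The wrist view shows the mallet still standing on the mat, head at (317,113). I'll check whether it shifted before I retry.

```bash
python3 - <<'E'
from h import *
im=cv2.imread('pics/w4.png')
cv2.imwrite('pics/w4a.png',cv2.resize(im[40:240,250:370],None,fx=3,fy=3,interpolation=3))
a=cv2.imread('pics/scene0.png')[215:295,330:410];b=cv2.imread('pics/c4.png')[215:295,330:410]
cv2.imwrite('pics/cmp.png',cv2.resize(np.hstack([a,b]),None,fx=5,fy=5,interpolation=3))
print(cv2.absdiff(a,b).mean())
E
```

```text
9.390729166666667
```

View pics/w4a.png

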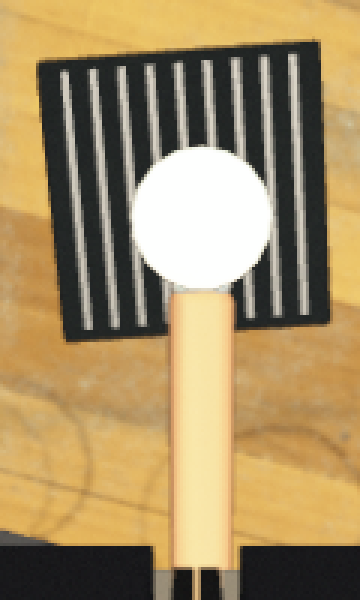

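View pics/cmp.png

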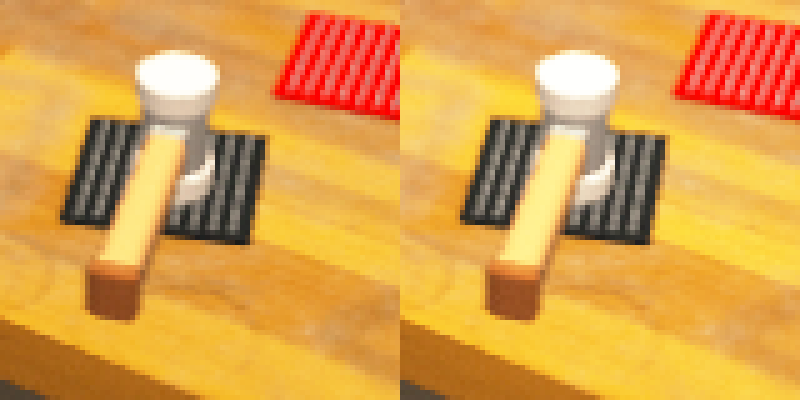

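The mallet has not moved. I'll retry and this time confirm the grip before lifting.

```bash

python3 -m handwheel '{"delta_pos":[[0.6,0.1,0],[0,0,20],[0,0,20],[0,0,20],[0,0,20],[0,0,20],[0,0,20],[0,0,20],[0,0,20],[0,0,20]],"yaw":[0,0,0,0,0,0,0,0,0,0],"grip":[100,100,100,100,100,100,100,100,100,100]}' 60
python3 -m handwheel '{"delta_pos":[[0,0,18],[0,0,0],[0,0,0]],"yaw":[0,0,0],"grip":[100,100,100]}'
python3 d.py 405.5 -194.7 24
```

```text
clock: 9.0
eef_pos: [405.9, -194.5, 42.3]
tcp_rot: [[0.963, 0.269, -0.001], [0.269, -0.963, -0.0], [-0.001, -0.0, -1.0]]
ft_force: [0.3, 0.0, -0.6]
finger_gap: 75.4
clock: 9.3
eef_pos: [406.1, -194.6, 25.5]
tcp_rot: [[0.963, 0.269, -0.002], [0.269, -0.963, -0.0], [-0.002, -0.0, -1.0]]
ft_force: [0.2, 0.5, -0.5]
finger_gap: 87.3
pos [ 406.1 -194.6   25.5] yaw 15.63 clock 9.3 F [ 0.2  0.5 -0.5] gap 87.3 q [-0.01  0.18 -0.69  0.   -0.71  1.85]
delta tool [-0.6 -0.   1.5]
```

```bash

python3 -m handwheel '{"delta_pos":[[0,0,0],[0,0,0],[0,0,0],[0,0,0],[0,0,0],[0,0,0],[0,0,0],[0,0,0],[0,0,0],[0,0,0]],"yaw":[0,0,0,0,0,0,0,0,0,0],"grip":[0,0,0,0,0,0,0,0,0,0]}' 60
python3 d.py 405.5 -194.7 24; python3 -m handwheel '{"delta_pos":[[0,0,0],[0,0,0]],"yaw":[0,0],"grip":[0,0]}' 60
python3 - <<'E'
from h import *
c=camera("wrist");save(c,"w5")
c=camera("scene");save(c,"c5")
cv2.imwrite('pics/c5a.png',cv2.resize(c["image"][150:300,300:440,::-1],None,fx=4,fy=4,interpolation=3))
E
```

```text
clock: 10.3
eef_pos: [406.5, -194.5, 25.7]
tcp_rot: [[0.963, 0.269, -0.0], [0.269, -0.963, -0.0], [-0.0, -0.0, -1.0]]
ft_force: [0.8, -0.3, 0.4]
finger_gap: 13.4
pos [ 406.5 -194.5   25.7] yaw 15.62 clock 10.3 F [ 0.8 -0.3  0.4] gap 13.4 q [-0.01  0.18 -0.69  0.   -0.71  1.85]
delta tool [-1.  -0.1  1.7]
clock: 10.5
eef_pos: [406.5, -194.5, 25.8]
tcp_rot: [[0.963, 0.269, 0.0], [0.269, -0.963, -0.0], [0.0, 0.0, -1.0]]
ft_force: [0.1, 0.5, -0.2]
finger_gap: 1.4
```

View pics/c5a.png

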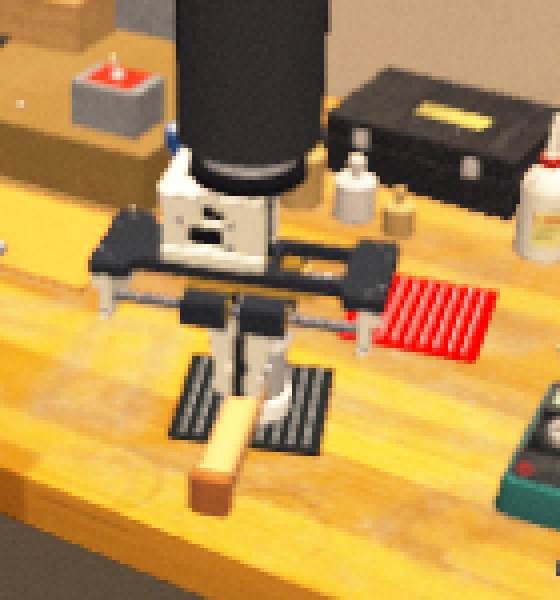

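View pics/w5.png

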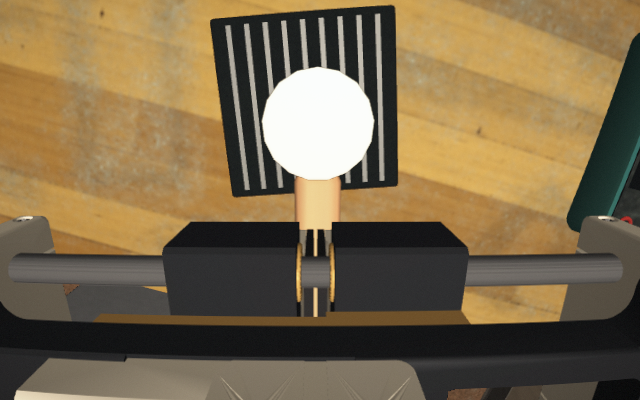

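```bash
python3 - <<'E'
from h import *
s=observe();c=camera("scene");T=Tof(c)
R=np.array(s["tcp_rot"]);p=np.array(s["eef_pos"])
y=np.radians(15.5);M=np.array([[np.cos(y),-np.sin(y)],[np.sin(y),np.cos(y)]])
def m(x,yy,z): return [*(np.array([465.6,-178])+M@[x,yy]),z+5]
P=[p, p-19*R[:,2], p-66*R[:,2]]
im=c["image"][150:300,300:440,::-1].copy();im=cv2.resize(im,None,fx=4,fy=4,interpolation=3)
print(proj(c,T,P))
def dot(P,col):
    for u,v in proj(c,T,P): cv2.circle(im,(int((u-300)*4+2),int((v-150)*4+2)),3,col,-1)
dot(P,(0,0,255))
dot([m(-15,12,52),m(-15,-12,52),m(-161,12,52),m(-161,-12,52),m(-161,12,24),m(-161,-12,24),m(0,0,76),m(0,0,0)],(255,0,0))
cv2.imwrite('pics/c6.png',im); print(s["finger_gap"],s["joint_torque"])
E
```

```text
[[359.59676415 258.30931935]
 [359.79379714 252.66897922]
 [360.28898456 238.29871532]]
0.4732560637011224 [-1.54136760e-03 -3.49271429e+01  2.02911901e+01  4.73808199e+00
  6.49262569e-02 -1.09815960e-04]
```

View pics/c6.png

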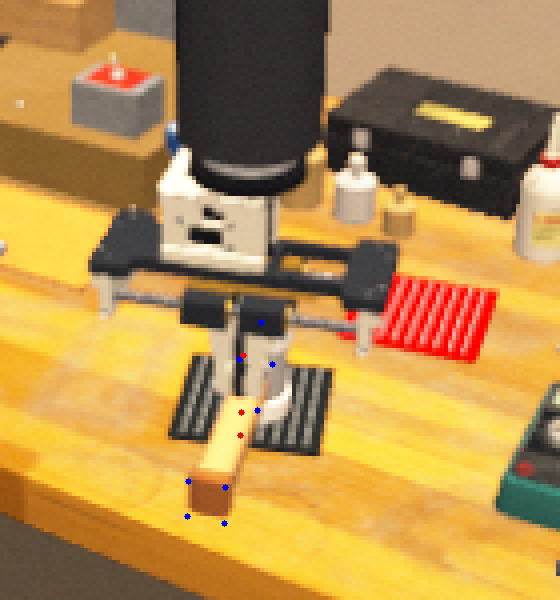

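```bash
python3 - <<'E'
from h import *
s=observe();c=camera("wrist");T=Tof(c,s)
print(s["eef_pos"],np.array(c["mount"]).round(3).tolist())
uv=[(211,19),(394,6),(397,186),(234,196)]
P=np.array([onz(c,T,q,5) for q in uv]);print(P,P.mean(0),[np.linalg.norm(P[i]-P[i-1]) for i in range(4)])
h=[onz(c,T,q,81) for q in [(262,123),(374,123),(318,68),(318,181)]];print(h)
# solve pose of camera from mat known size in its own frame
mw=np.array([[504.7,-102,5],[540.2,-204.1,5],[438.6,-240.7,5],[402.1,-138.7,5]])
ok,r,t=cv2.solvePnP(mw,np.array(uv,float),np.array(c["mtx"]),np.array(c["dist_coeffs"]))
R=cv2.Rodrigues(r)[0];print("pnp cam",(-R.T@t).ravel(),"state cam",T[:3,3])
# 110mm square at w2
uv2=[(265.0,44.7),(344.4,38.4),(349.4,119),(273.7,125.4)];T2=np.load('w2T.npy')
hh=55*np.array([[-1,1,0],[1,1,0],[1,-1,0],[-1,-1,0]])*1.0
for u in(uv,uv2):
    ok,r,t=cv2.solvePnP(hh,np.array(u,float),np.array(c["mtx"]),np.array(c["dist_coeffs"]));R=cv2.Rodrigues(r)[0];print("h",(-R.T@t).ravel())
print(T2[:3,3])
E
```

```text
[ 406.49326038 -194.49322686   25.7681752 ] [[-0.001, -0.966, -0.259, 68.959], [1.0, -0.001, -0.001, -1.075], [0.001, -0.259, 0.966, -193.568], [0.0, 0.0, 0.0, 1.0]]
[[ 504.7 -101.9    5. ]
 [ 540.3 -203.9    5. ]
 [ 437.8 -240.4    5. ]
 [ 402.3 -138.5    5. ]] [ 471.275 -171.175    5.   ] [np.float64(108.74428720627118), np.float64(108.0340687005724), np.float64(108.80487121448189), np.float64(107.90671897523342)]
[array([ 460.3, -155.9,   81. ]), array([ 472.5, -199.6,   81. ]), array([ 486.7, -172.1,   81. ]), array([ 443.2, -184.3,   81. ])]
pnp cam [ 475.56186719 -178.71214328  219.09207804] state cam [ 472.61417366 -174.88738662  219.33708353]
h [  3.61740941   0.40761813 217.55314392]
h [-18.68029703 -36.75548547 494.67129443]
[ 444.46314107 -189.10155122  493.24535339]
```

```bash
python3 - <<'E'
from h import *
c=camera("scene");T=Tof(c)
im=cv2.imread('pics/c4.png')[100:230,310:430]
im=cv2.resize(im,None,fx=5,fy=5,interpolation=3)
for z in (223.1,242.1,289.1):
    u,v=proj(c,T,[[405.2,-194.3,z]])[0];print(u,v);cv2.circle(im,(int((u-310)*5+2),int((v-100)*5+2)),4,(0,0,255),-1)
cv2.imwrite('pics/c4a.png',im[:600])
im=cv2.imread('pics/c5.png')[200:290,320:420];cv2.imwrite('pics/c5b.png',cv2.resize(im,None,fx=6,fy=6,interpolation=3))
E
```

```text
361.41855733378304 194.95558940521423
361.63111797109264 188.22078709898884
362.16331346389387 171.0599570362781
```

View pics/c4a.png

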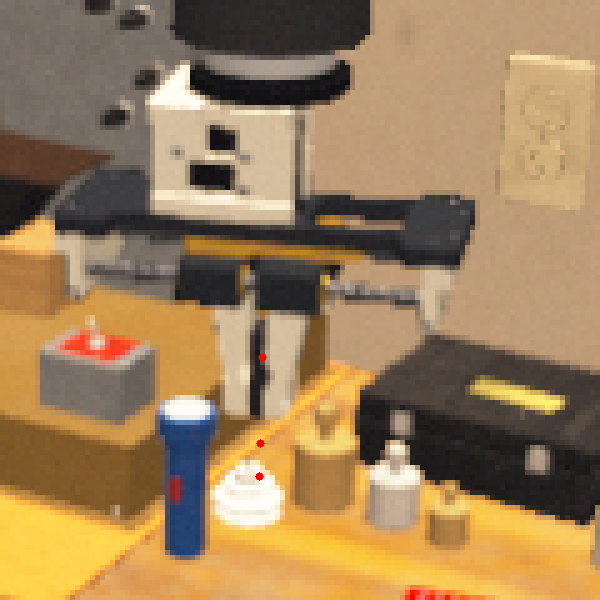

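View pics/c5b.png

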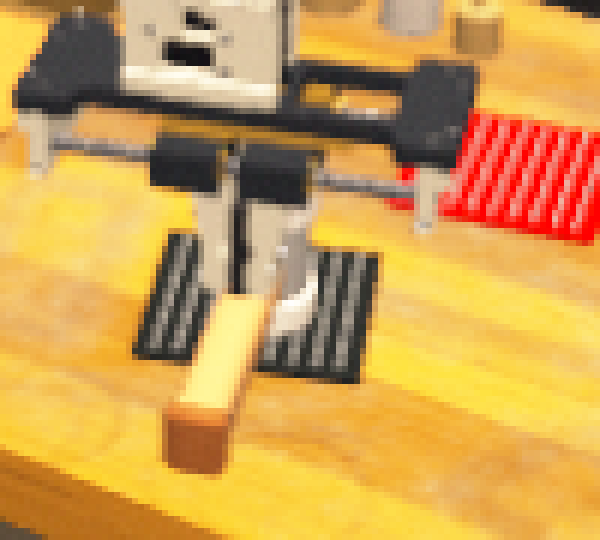

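The scene image shows the real fingertips about 33 mm above the reported TCP, so both attempts closed just above the handle. The wrist camera and arm pose agree with each other, so only the finger length is off. I'll open and go about 33 mm lower.

```bash

python3 -m handwheel '{"delta_pos":[[-0.7,0,0],[0,0,0],[0,0,0],[0,0,0],[0,0,0],[0,0,0],[0,0,0],[0,0,0],[0,0,10],[0,0,10]],"yaw":[0,0,0,0,0,0,0,0,0,0],"grip":[100,100,100,100,100,100,100,100,100,100]}' 60
python3 -m handwheel '{"delta_pos":[[0,0,6],[0,0,6],[0,0,0],[0,0,0]],"yaw":[0,0,0,0],"grip":[70,50,20,0]}'
python3 -m handwheel '{"delta_pos":[[0,0,0],[0,0,0],[0,0,0],[0,0,0],[0,0,0],[0,0,0]],"yaw":[0,0,0,0,0,0],"grip":[0,0,0,0,0,0]}'
```

```text
clock: 11.75
eef_pos: [405.9, -194.7, 5.1]
tcp_rot: [[0.963, 0.269, 0.001], [0.269, -0.963, 0.0], [0.001, 0.0, -1.0]]
ft_force: [0.4, -0.2, 0.5]
finger_gap: 74.9
clock: 12.15
eef_pos: [405.7, -194.7, -6.5]
tcp_rot: [[0.963, 0.269, -0.001], [0.269, -0.963, -0.0], [-0.001, -0.0, -1.0]]
ft_force: [0.5, -1.0, 0.4]
finger_gap: 53.6
clock: 12.75
eef_pos: [405.9, -194.7, -6.1]
tcp_rot: [[0.963, 0.269, 0.0], [0.269, -0.963, -0.0], [0.0, 0.0, -1.0]]
ft_force: [-1.2, 0.2, 2.7]
finger_gap: 23.9
```

Gripped: the gap is 23.9 mm. Now a short wait for the squeeze, a small lift, and a check.

```bash

python3 -m handwheel '{"delta_pos":[[0,0,0],[0,0,0],[0,0,-5],[0,0,-15],[0,0,-30],[0,0,-40],[0,0,-45],[0,0,-45],[0,0,-25],[0,0,0]],"yaw":[0,0,0,0,0,0,0,0,0,0],"grip":[0,0,0,0,0,0,0,0,0,0]}' 60
python3 d.py 480 0 190
python3 - <<'E'
from h import *
s=observe();c=camera("wrist");save(c,"w7");np.save('w7T.npy',Tof(c,s))
c=camera("scene");save(c,"c7")
cv2.imwrite('pics/c7a.png',cv2.resize(c["image"][100:280,290:440,::-1],None,fx=3.3,fy=3.3,interpolation=3))
E
```

```text
clock: 13.75
eef_pos: [407.6, -195.0, 202.6]
tcp_rot: [[0.963, 0.269, 0.007], [0.269, -0.963, -0.001], [0.006, 0.003, -1.0]]
ft_force: [0.2, -0.4, -2.3]
finger_gap: 23.2
pos [ 407.6 -195.   202.6] yaw 15.63 clock 13.75 F [ 0.2 -0.4 -2.3] gap 23.2 q [-0.01 -0.03 -0.44  0.   -1.15  1.85]
delta tool [ 122.2 -168.3   12.9]
```

View pics/c7a.png

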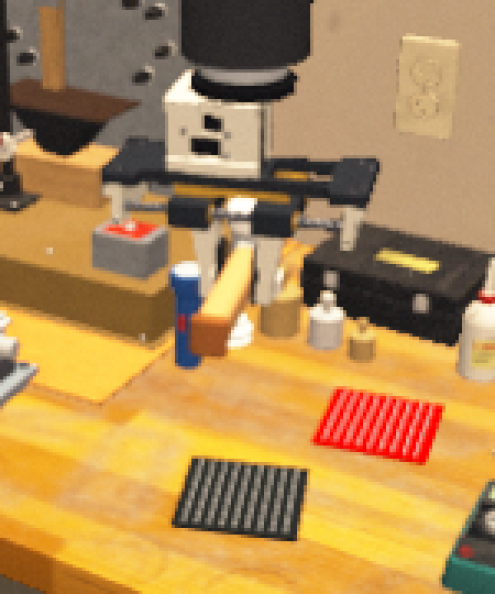

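View pics/w7.png

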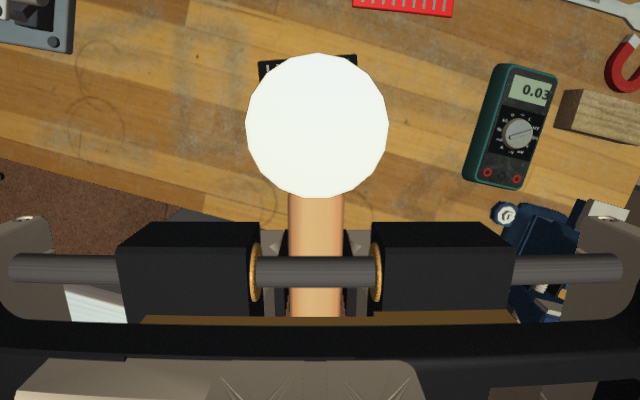

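The mallet is held level (gap 23.2 mm) and lifted. The wrist view shows the head at (317,125) and the black mat empty. Next I carry it over the fixture.

```bash

python3 -m handwheel '{"delta_pos":[[8,-14,0],[17,-29,0],[20,-35,0],[20,-35,0],[20,-35,0],[18,-35,0],[12,-35,0],[6,-35,0],[6,-35,0],[3,-24,0]],"yaw":[0,0,0,0,0,0,0,0,0,0],"grip":[0,0,0,0,0,0,0,0,0,0]}' 60
python3 -m handwheel '{"delta_pos":[[2,-14,0],[0,-8,0],[0,0,0],[0,0,0]],"yaw":[0,0,0,0],"grip":[0,0,0,0]}'
python3 d.py 443.3 168.4 150
python3 - <<'E'
from h import *
s=observe();c=camera("wrist");T=Tof(c,s);save(c,"w8");np.save('w8T.npy',T)
R=np.array(s["tcp_rot"]);p=np.array(s["eef_pos"])
print("exp top",proj(c,T,[p+R@[61.9,0,-87.3]]))
c=camera("side");save(c,"s8");print("side exp face",proj(c,Tof(c),[p+R@[61.9,0,-11.3],[503,185,96],[503,185,126]]))
cv2.imwrite('pics/s8a.png',cv2.resize(c["image"][130:290,240:400,::-1],None,fx=3.7,fy=3.7,interpolation=3))
E
```

```text
clock: 14.85
eef_pos: [445.5, 142.1, 196.5]
tcp_rot: [[0.963, 0.27, -0.004], [0.27, -0.963, -0.002], [-0.004, 0.001, -1.0]]
ft_force: [0.2, -0.1, -2.3]
finger_gap: 23.2
clock: 15.25
eef_pos: [442.8, 161.7, 198.3]
tcp_rot: [[0.963, 0.269, -0.001], [0.269, -0.963, -0.001], [-0.001, 0.001, -1.0]]
ft_force: [0.1, -0.2, -2.7]
finger_gap: 23.9
pos [442.8 161.7 198.3] yaw 15.6 clock 15.25 F [ 0.1 -0.2 -2.7] gap 23.9 q [ 0.77  0.01 -0.41 -0.   -1.15  1.07]
delta tool [ 2.4 -6.3 48.3]
exp top [[318.72530713 128.85743822]]
side exp face [[307.51529564 182.65582166]
 [305.45806429 229.00392722]
 [305.60464928 217.37797567]]
```

View pics/w8.png

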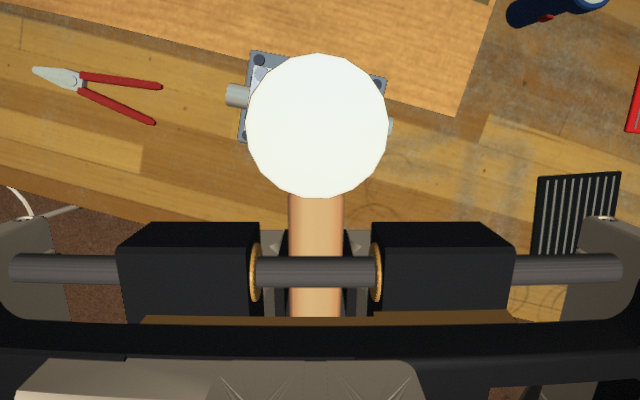

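View pics/s8a.png

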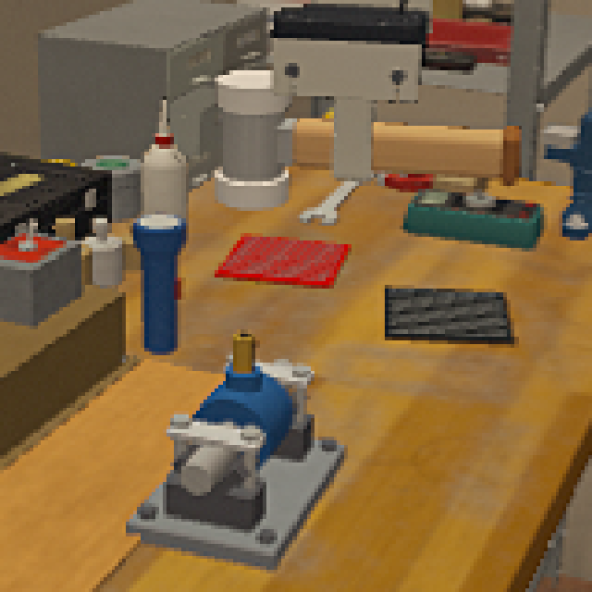

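The side view shows the mallet upright with its lower face at (308,181), exactly where predicted. The pin top at (306,221) means it stands about 21 mm proud. I'll align and come down over it.

```bash

python3 -m handwheel '{"delta_pos":[[1.2,-3.2,5],[1.2,-3.1,15],[0,0,20],[0,0,20],[0,0,12],[0,0,6],[0,0,0],[0,0,0]],"yaw":[0,0,0,0,0,0,0,0],"grip":[0,0,0,0,0,0,0,0]}' 60
python3 d.py 443.3 168.4 84.7
python3 - <<'E'
from h import *
s=observe()
c=camera("side");save(c,"s9")
cv2.imwrite('pics/s9a.png',cv2.resize(c["image"][170:270,250:360,::-1],None,fx=5,fy=5,interpolation=3))
E
```

```text
clock: 16.15
eef_pos: [444.2, 169.5, 121.4]
tcp_rot: [[0.963, 0.269, 0.001], [0.269, -0.963, 0.0], [0.001, -0.0, -1.0]]
ft_force: [0.1, 0.3, -2.9]
finger_gap: 23.7
pos [444.2 169.5 121.4] yaw 15.62 clock 16.15 F [ 0.1  0.3 -2.9] gap 23.7 q [ 0.78  0.09 -0.52  0.   -0.96  1.06]
delta tool [-1.2  0.8 36.7]
```

View pics/s9a.png

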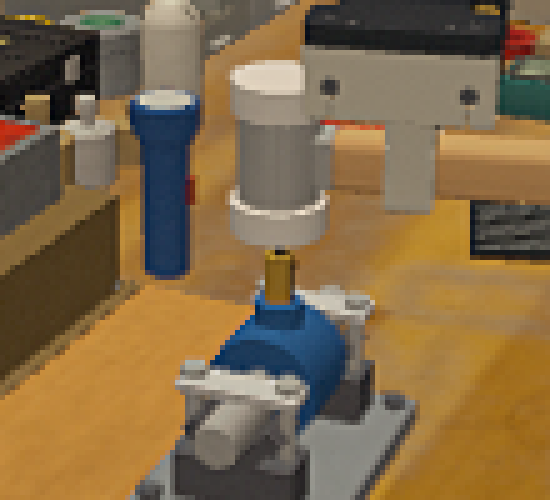

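The face is centred over the pin and just above it. I'll press down in small steps.

```bash

python3 -m handwheel '{"delta_pos":[[-1.2,0.8,6],[0,0,6],[0,0,5],[0,0,5],[0,0,4],[0,0,0]],"yaw":[0,0,0,0,0,0],"grip":[0,0,0,0,0,0]}' 60
python3 -m handwheel '{"delta_pos":[[0,0,3],[0,0,3],[0,0,2],[0,0,0]],"yaw":[0,0,0,0],"grip":[0,0,0,0]}' 60
python3 d.py 443.3 168.4 84.7
```

```text
clock: 16.8
eef_pos: [442.8, 168.2, 94.3]
tcp_rot: [[0.963, 0.269, -0.0], [0.269, -0.963, -0.0], [-0.0, 0.0, -1.0]]
ft_force: [-0.2, 0.2, -2.2]
finger_gap: 23.5
clock: 17.2
eef_pos: [442.8, 168.2, 86.6]
tcp_rot: [[0.963, 0.269, 0.0], [0.269, -0.963, 0.0], [0.0, -0.0, -1.0]]
ft_force: [0.3, 0.1, -0.2]
finger_gap: 23.5
pos [442.8 168.2  86.6] yaw 15.62 clock 17.2 F [ 0.3  0.1 -0.2] gap 23.5 q [ 0.78  0.13 -0.57  0.   -0.88  1.06]
delta tool [ 0.5 -0.1  1.9]
```

```bash

python3 -m handwheel '{"delta_pos":[[0,0,2],[0,0,1],[0,0,0]],"yaw":[0,0,0],"grip":[0,0,0]}' 60
python3 - <<'E'
from h import *
s=observe()
c=camera("side");save(c,"s10");p=np.array(s["eef_pos"]);R=np.array(s["tcp_rot"])
print(p,s["ft_force"],"face exp",proj(c,Tof(c),[p+R@[61.9,0,-11.3],[503,185,96]]))
cv2.imwrite('pics/s10a.png',cv2.resize(c["image"][170:270,250:360,::-1],None,fx=5,fy=5,interpolation=3))
E
```

```text
clock: 17.5
eef_pos: [442.7, 168.1, 84.6]
tcp_rot: [[0.963, 0.27, 0.0], [0.27, -0.963, -0.0], [0.0, 0.0, -1.0]]
ft_force: [-6.3, -2.0, 13.0]
finger_gap: 23.7
[442.68185729 168.07799843  84.6112209 ] [-6.29134227 -1.9586976  13.01326976] face exp [[305.77363332 229.04852742]
 [305.45806429 229.00392722]]
```

View pics/s10a.png

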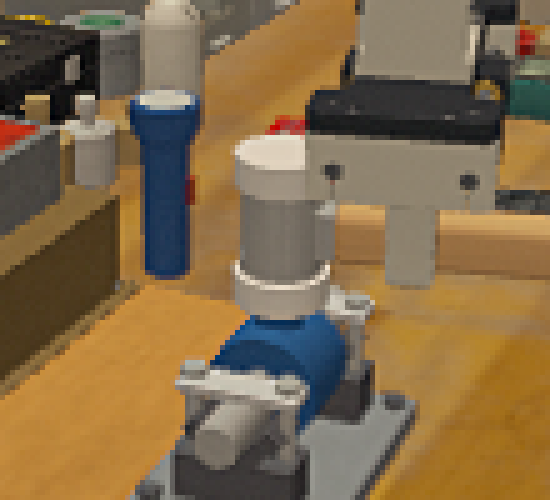

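The force has jumped to about 15 N, well above the 7 N the pin needs, and the face sits on the boss. One more small nudge, then I lift and look.

```bash

python3 -m handwheel '{"delta_pos":[[0,0,0.8],[0,0,0],[0,0,0]],"yaw":[0,0,0],"grip":[0,0,0]}' 60
python3 -m handwheel '{"delta_pos":[[0,0,-5],[0,0,-15],[0,0,-25],[0,0,-30],[0,0,-25],[0,0,-10],[0,0,0]],"yaw":[0,0,0,0,0,0,0],"grip":[0,0,0,0,0,0,0]}' 60
python3 d.py 411 -188 205
python3 - <<'E'
from h import *
s=observe()
c=camera("side");save(c,"s11");p=np.array(s["eef_pos"]);R=np.array(s["tcp_rot"])
print("face exp",proj(c,Tof(c),[p+R@[61.9,0,-11.3]]))
cv2.imwrite('pics/s11a.png',cv2.resize(c["image"][150:270,250:360,::-1],None,fx=5,fy=5,interpolation=3))
c=camera("wrist");save(c,"w11")
E
```

```text
clock: 17.85
eef_pos: [442.5, 167.9, 84.2]
tcp_rot: [[0.963, 0.269, 0.0], [0.269, -0.963, -0.0], [0.0, 0.0, -1.0]]
ft_force: [-10.5, -2.3, 18.6]
finger_gap: 23.6
clock: 18.55
eef_pos: [443.0, 168.6, 193.5]
tcp_rot: [[0.963, 0.269, 0.001], [0.269, -0.963, 0.001], [0.002, -0.001, -1.0]]
ft_force: [-0.6, 0.7, -3.6]
finger_gap: 23.5
pos [443.  168.6 193.5] yaw 15.61 clock 18.55 F [-0.6  0.7 -3.6] gap 23.5 q [ 0.78  0.02 -0.41 -0.   -1.14  1.06]
delta tool [-126.8  334.8  -12.1]
face exp [[306.13390421 185.44886232]]
```

View pics/s11a.png

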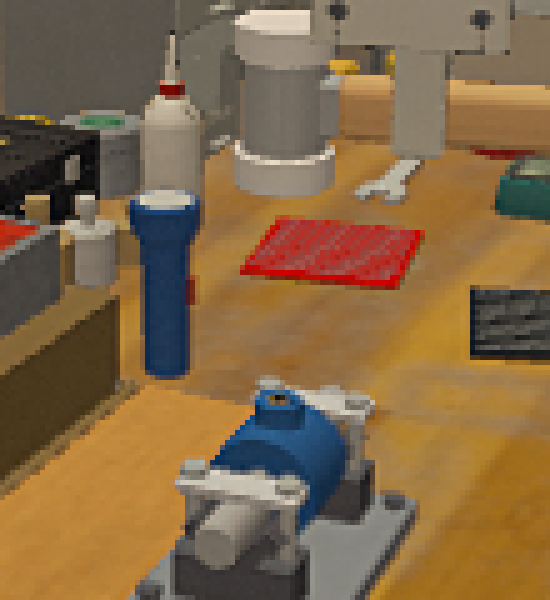

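View pics/w11.png

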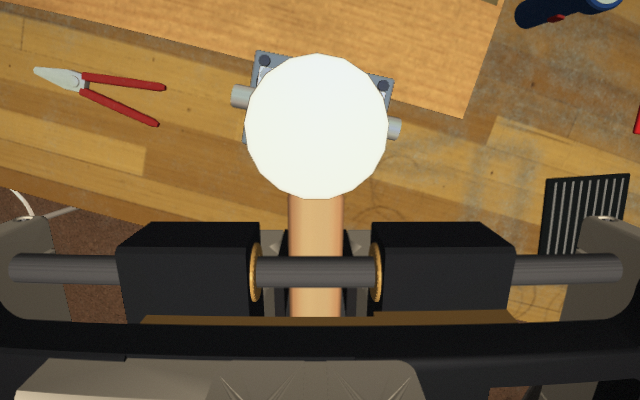

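The brass pin is flush in the boss at (280,400) in the crop, and the mallet is still level in the grip. Back to the mat.

```bash

python3 -m handwheel '{"delta_pos":[[-2,14,-2],[-4,28,-2],[-5,36,-2],[-6,36,-2],[-7,36,-2],[-12,36,-2],[-20,36,0],[-20,36,0],[-20,34,0],[-15,22,0]],"yaw":[0,0,0,0,0,0,0,0,0,0],"grip":[0,0,0,0,0,0,0,0,0,0]}' 60
python3 -m handwheel '{"delta_pos":[[-10,14,0],[-5,7,0],[0,0,0],[0,0,0]],"yaw":[0,0,0,0],"grip":[0,0,0,0]}'
python3 d.py 411.8 -188 -6.3
```

```text
clock: 19.65
eef_pos: [418.3, -166.6, 203.7]
tcp_rot: [[0.963, 0.268, -0.003], [0.268, -0.963, -0.0], [-0.003, -0.001, -1.0]]
ft_force: [0.4, 0.2, -3.1]
finger_gap: 23.5
clock: 20.05
eef_pos: [411.3, -188.3, 204.4]
tcp_rot: [[0.963, 0.269, -0.001], [0.269, -0.963, 0.0], [-0.001, -0.0, -1.0]]
ft_force: [0.3, -0.2, -2.9]
finger_gap: 23.2
pos [ 411.3 -188.3  204.4] yaw 15.59 clock 20.05 F [ 0.3 -0.2 -2.9] gap 23.2 q [ 0.01 -0.03 -0.43 -0.   -1.17  1.83]
delta tool [ 7.000e-01 -1.000e-01  2.107e+02]
```

```bash

python3 -m handwheel '{"delta_pos":[[0.7,0,15],[0,0,35],[0,0,40],[0,0,40],[0,0,35],[0,0,18],[0,0,10],[0,0,7],[0,0,4],[0,0,0]],"yaw":[0,0,0,0,0,0,0,0,0,0],"grip":[0,0,0,0,0,0,0,0,0,0]}' 60
python3 d.py 411.8 -188 -6.3
python3 -m handwheel '{"delta_pos":[[0,0,3],[0,0,2],[0,0,1],[0,0,0]],"yaw":[0,0,0,0],"grip":[0,0,0,0]}'
python3 d.py 411.8 -188 -6.3
```

```text
clock: 21.05
eef_pos: [412.7, -188.1, 1.2]
tcp_rot: [[0.963, 0.27, 0.001], [0.27, -0.963, -0.0], [0.001, 0.0, -1.0]]
ft_force: [-0.9, -0.7, -2.6]
finger_gap: 23.3
pos [ 412.7 -188.1    1.2] yaw 15.64 clock 21.05 F [-0.9 -0.7 -2.6] gap 23.3 q [ 0.01  0.22 -0.71  0.   -0.64  1.83]
delta tool [-0.8 -0.3  7.5]
clock: 21.45
eef_pos: [412.2, -188.3, -5.0]
tcp_rot: [[0.963, 0.269, 0.0], [0.269, -0.963, 0.0], [0.0, 0.0, -1.0]]
ft_force: [0.5, -0.5, -2.3]
finger_gap: 23.2
pos [ 412.2 -188.3   -5. ] yaw 15.61 clock 21.45 F [ 0.5 -0.5 -2.3] gap 23.2 q [ 0.01  0.23 -0.71 -0.   -0.62  1.83]
delta tool [-0.3 -0.4  1.3]
```

```bash

python3 -m handwheel '{"delta_pos":[[0,0,1.2],[0,0,0.5],[0,0,0]],"yaw":[0,0,0],"grip":[0,0,0]}'
python3 - <<'E'
from h import *
c=camera("scene");save(c,"c12")
cv2.imwrite('pics/c12a.png',cv2.resize(c["image"][170:290,310:430,::-1],None,fx=4.8,fy=4.8,interpolation=3))
E
```

```text
clock: 21.75
eef_pos: [412.3, -188.3, -6.3]
tcp_rot: [[0.963, 0.269, 0.0], [0.269, -0.963, -0.0], [0.0, 0.0, -1.0]]
ft_force: [-2.2, 0.8, 5.8]
finger_gap: 23.8
```

View pics/c12a.png

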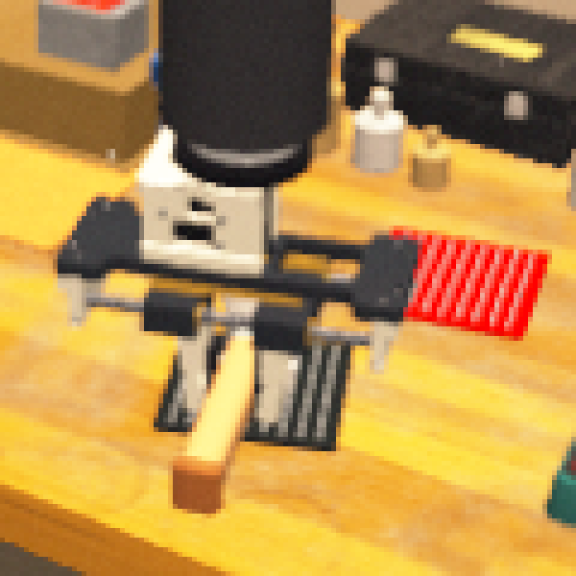

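The mallet face is now on the mat: the wrist force went from −2.3 to +5.8 N. I'll release it, then rise straight up.

```bash

python3 -m handwheel '{"delta_pos":[[0,0,0],[0,0,0],[0,0,0],[0,0,0],[0,0,0],[0,0,0],[0,0,0],[0,0,0],[0,0,0],[0,0,0]],"yaw":[0,0,0,0,0,0,0,0,0,0],"grip":[50,70,80,100,100,100,100,100,100,100]}'
python3 -m handwheel '{"delta_pos":[[0,0,-5],[0,0,-10],[0,0,-20],[0,0,-40],[0,0,-45],[0,0,-45],[0,0,-45],[0,0,-30],[0,0,-10],[0,0,0]],"yaw":[0,0,0,0,0,0,0,0,0,0],"grip":[100,100,100,100,100,100,100,100,100,100]}'
python3 - <<'E'
from h import *
s=observe();c=camera("wrist");save(c,"w13");np.save('w13T.npy',Tof(c,s));print(s["eef_pos"],s["finger_gap"],s["ft_force"])
c=camera("side");save(c,"s13");
cv2.imwrite('pics/s13a.png',cv2.resize(c["image"][160:310,240:440,::-1],None,fx=4,fy=4,interpolation=3))
E
```

```text
clock: 22.8
eef_pos: [412.2, -188.2, -6.7]
tcp_rot: [[0.963, 0.269, -0.0], [0.269, -0.963, 0.0], [-0.0, -0.0, -1.0]]
ft_force: [-0.0, 0.5, 0.0]
finger_gap: 87.2
clock: 23.8
eef_pos: [412.8, -188.3, 245.4]
tcp_rot: [[0.963, 0.269, 0.004], [0.269, -0.963, -0.0], [0.004, 0.001, -1.0]]
ft_force: [-1.0, 0.1, -0.6]
finger_gap: 87.4
[ 412.81747939 -188.2918149   245.36672678] 87.40202406249233 [-0.99355902  0.13335539 -0.63353823]
```

View pics/w13.png

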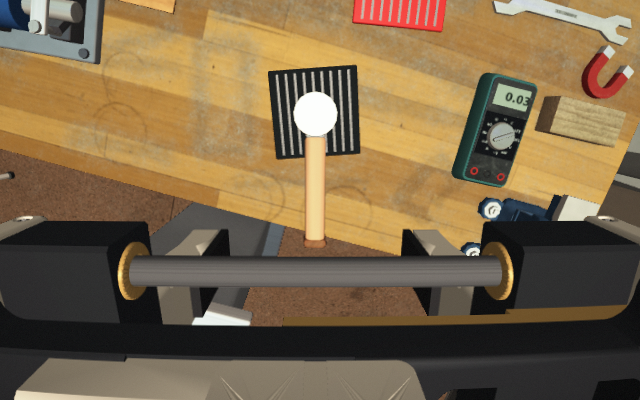

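View pics/s13a.png

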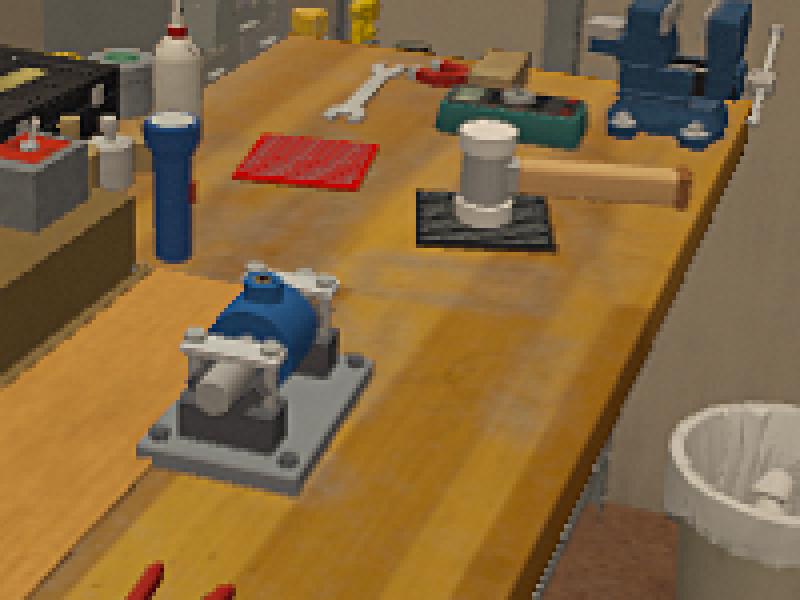

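The mallet stands upright on the middle of the black mat (head at (315,114) in the wrist view) and is released. The pin is flush, and the torch, pliers and multimeter have not moved. One last measurement, then I hand it in.

```bash
python3 - <<'E'
from h import *
from station import job_done
c=camera("wrist");T=np.load('w13T.npy')
print("head",onz(c,T,(315.5,114.5),81),"mat",np.mean([onz(c,T,q,5) for q in [(269,72),(355,66),(360,153),(278,158)]],0))
print(job_done())
E
```

```text
head [ 471.  -171.4   81. ] mat [ 470.875 -171.6      5.   ]
the job is handed in; nothing more can be done
None
```

I knocked the pin home with the mallet's lower face and stood the mallet back, upright and released, on the black mat. I handed the job in at about 24 s of the 42 s allowed.

**Failed attempts:** The first two grasps closed on nothing. The camera views showed the real fingertips about 33 mm short of the reported TCP, so the fingers had shut just above the handle. The mallet did not move either time. Going about 33 mm lower gave a firm grip, with the gap steady at about 23.5 mm.

**Last checks:**
- **Pin:** I pressed it down slowly until the wrist force rose to about 19 N, well above the 7 N the pin needs. The side camera then showed it flush with the boss. I judged flushness from that picture and the force, as there is no direct reading of the pin.
- **Mallet:** it stands upright, with the head axis within about 1 mm of the mat's centre as measured from the wrist camera.
- **Gripper:** it is open and about 250 mm above the grasp position, touching nothing.
- **Torch, pliers and multimeter:** all look unmoved in the pictures. I did not measure their positions again.

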